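Turn the screw cup over and clip it onto the bench rail

TASK

The square orange screw cup has been left upside down among the things on the workbench. Turn it mouth-up and slide its foot under the two blue lips of the bench rail, from the open end, until it is fully home with the spring catches holding it, ready for screws. Leave everything else on the bench where it is.

Things in the scene. Friction and masses are not known exactly. Their poses are not given: they have to be found in the camera images.
- cup: Loose square orange plastic cup, starts mouth-down. Body 52 x 52 mm outside, 84 high in all, walls 3.5. Closed end: foot plate 6 thick, 52 along x, 68 along y: flanges stick out 8 on the y sides only, each with a 15 mm notch at its middle. Lies steady on either x side. Origin: centre of the foot's underside; z points foot to mouth. Goes in the rail with its x along the rail's x, either way round.
- cup_mouth (a point): Centre of the cup's mouth plane, 84 mm from the cup's origin along its z.
- rail: Fixed aluminium rail with blue lips; x runs from open end to blue stop. Origin: underside. Base 8 mm thick, x -88 to 84 mm, y +-46. Open apron to x=-30, flared guide walls to x=0, then the channel up to the stop at x=73: 70.4 wide, 9 high under the lips (tops 22 mm over the bench, 58 mm gap between them). Black catch housings 18 mm high out to y +-63 at x 28 to 62.
- rail_home (a point): Where the origin of the cup must be when home: on the rail's floor (8 mm over the bench), at rail x = +45 mm; axes as the rail's.
- rail_entry (a point): Point on the apron floor at rail x = -53 mm where the upright cup can be set down before it is slid 98 mm along +x to the home point; axes as the rail's.
- catch_l (a joint): Sprung catch in the channel's +y wall at the home point: 0 = sprung in (free, or sitting in the cup's notch), about 0.002 to 0.003 m while the flange pushes it back. Passing both takes roughly 6 N.
- catch_r (a joint): The same in the -y wall.
- mug: Bystander: blue ceramic mug, mouth-up, 72 mm across, 90 mm high, handle reaches about 70 mm out at +y. Origin: centre of the underside.
- jar: Bystander: amber jar with a steel cap, 68 mm across, 95 mm high. Origin: centre of the underside.
- glue: Bystander: white glue bottle, 60 mm across, 170 mm high. Origin: centre of the underside.
- tape: Bystander: yellow tape measure 62 x 40 x 58 mm (x, y, z), steel hook at -x. Origin: centre of the underside.
- offcut: Bystander: wood block 70 x 110 x 35 mm. Origin: centre of the underside.
- driver: Bystander: screwdriver lying along its x, about 220 mm long, 30 mm high. Origin near its middle.
- hammer: Bystander: hammer lying along its x, about 300 mm long, 40 mm high, head at +x. Origin near its middle.
Things that resemble listed ones, but are neither listed nor needed, are in the scene too. There is more than one size of the cup; the one meant has the size given above.

How it is judged:
On the way, in this order (a step that is already met when the one before it is completed fails the run):
1. the cup has been turned mouth-up (within about 11 degrees) (angle between cup's own z axis and vertical below 0.2 rad), for 0.2 s.
2. the cup is fully home on the rail, caught (x of cup in the frame of rail_home between -0.003 and 0.003 m and y of cup in the frame of rail_home between -0.003 and 0.003 m and z of cup in the frame of rail_home between -0.003 and 0.003 m and angle between cup's own z axis and vertical below 0.06 rad and angle between the x axis of cup and the x axis of rail_home, either way round below 0.08 rad and value of joint each of catch_l, catch_r below 0.0015 m), for 0.2 s.
At the end, for the whole second after the job is handed in: The cup stands mouth-up at rest in the rail: origin within 3 mm of the home point along each axis, upright within 0.06 rad, square to the rail within 0.08 rad, both catches sprung into its notches (under 1.5 mm pushed back); every bystander within 30 mm of its start (all of step 2 and z of cup_mouth in the frame of rail_home above 0.07 m and linear speed of cup below 0.02 m/s and distance of each of mug, jar, glue, tape, offcut, driver, hammer from where it was at the start of the episode below 0.03 m); the robot touches nothing.
It fails at once if a bystander is moved by more than 30 mm (distance of any of mug, jar, glue, tape, offcut, driver, hammer from where it was at the start of the episode above 0.03 m).
It also fails if it takes over 70 s, if anything falls off the work surface, if the arm or the gripper's body presses on something with over 40 N, if the wrist force passes 120 N, or if a joint passes its speed limit or range.

ROBOT

A 7-joint arm with a two-finger parallel gripper is mounted at the origin on the work surface. World frame = base frame: x ahead of the robot, y to its left, z up, the work surface at z = 0. Lengths are in m, angles in rad, forces in N, time in s.
With the tool pointing down it reaches from about 0.35 to 0.9 m from the base axis. Payload 8.1 kg.
Tool frame: the origin (TCP) lies on the centre line of the jaws, within the pads' length; the fingertips stand 19 mm ahead of it and the grasp point (between the pads) is the TCP (arm.tip_reach is the distance from the TCP to the fingertips, in m); z points along the fingers, y is the line along which they close (so a half turn about z gives the same grasp; the last joint's range is limited). The gripper opens to 92 mm and grips with 3 to 60 N. Pads are 19 mm wide; open, the fingers measure 130 mm over their backs; the gripper's body (75 mm by 190 mm) begins 47 mm behind the grasp point.
Start: joints at [-1.225, 0.434, 0.025, 1.573, -0.012, 1.134, -0.075], TCP at [0.271, 0.563, 0.246] pointing down, gripper open.
Joint ranges: [-2.62, 2.62], [-0.44, 2.09], [-1.27, 1.32], [0.08, 2.57], [-1.32, 4.46], [0.12, 2], [-2.74, 2.74]. Speed limits (rad/s): [2.22, 2.22, 3.01, 3.01, 3.14, 3.14, 3.14].

INTERFACE

Orientations are given as a rotation vector (axis times angle).
In Python, from cell import arm gives the robot as it stands.
- The arm moves only by the tool arm_command, never from a script. Its argument "targets" is a list that holds one entry, the list of rows, each a list of 6 numbers: the shift along the tool's x, y, z in m, then the turn, a rotation vector about the tool's x, y, z in rad. A call has 1 to 10 rows; each row shifts and turns the commanded pose from where the row before left it, along the tool's axes as they then stand; what a row does not reach is not made up. A row lasts 1/8 s, in which the tool goes at most 62.5 mm and 10.7 degrees, less where a joint would pass 70% of its speed; a pose out of reach is approached as far as the arm can. A call with a gripper value outside its range is refused whole. "jaw" is the finger opening in m, from 0 to 0.0918, set as the call begins (left out, the last holds). The fingers move at their own pace and stop on an object; "newtons" is the grip in N (left out, the last holds). Time passes only in rows, so rows that do not move let the fingers close. It gives the time, the measured TCP pose, the force, the opening and the grip force at its end, in the units of the state.
- arm.observe(): the state, without advancing time (a new reading comes with each control period).
- arm.get_image(name): name is "scene" or "top" or "wrist"; returns a dict with "pixels" (400x640x3 uint8, red, green, blue), "z_map" (400x640 float32, m along the optical axis (not along the pixel's ray), 0 where there is no reading), "fx", "fy", "cx", "cy" (pixels), "xyz" and "rotation" of the camera in the world; the wrist camera has in their place "T_tool_cam" (4x4, takes a point from camera to tool coordinates, whose origin is the TCP and whose axes are the flange's). Camera axes: x right, y down, z forward; pixel columns grow to the right and rows downward; lengths in m; the calibration is good to about 2 mm. The wrist camera is an equidistant fisheye: a pixel r from the principal point sees the ray r / f radians off the axis. A picture is of the moment at which its call begins: read the wrist's pose just before it.
- arm.sign_off(): hands the job in; it is judged then, once.
The state is a dict: "clock": time; "joints": joint angles; "dq": joint speeds; "joint_efforts": joint torques, N m; "position": TCP position; "ee_rot": TCP orientation; "force": force on the tool from outside, world axes, zero at the start; "ft_torque": the same for the moment, N m; "width": opening from 0.0 (shut) to 1.0 (fully open); "gripper_force": force on a finger pad.
Only numpy, scipy, OpenCV 4.12 (cv2) and the standard library are available. Lean on these libraries where they do the work, as an engineer would, in place of code of your own. Each camera call takes 0.05 s, during which the arm holds its last target. There are 200 camera calls.

## Working session

There is one attempt and no reset: what is moved stays moved. The work goes in short steps, Python scripts to look and compute and a tool call to move; the robot and the scene stay as the last step left them, time stands still between calls to the robot, and variables do not carry over. Pictures are saved under pics/ and viewed, at most 13 in all, crops included, and the job is handed in when it is done.

Besides the shell and the picture viewer there is one more tool, called after "Request:" as name(argument=value, ...) on one line, values as JSON. arm_command: Moves the arm, as the interface text tells. Its arguments: {"type":"object","properties":{"targets":{"type":"array","items":{"type":"array","items":{"type":"array","items":{"type":"number"}}}},"jaw":{"type":"number"},"newtons":{"type":"number"}},"required":["targets"]}

```bash
mkdir -p pics; ls; cat > h.py <<'E'
from cell import arm
import numpy as np, cv2
from scipy.spatial.transform import Rotation as R
def cloud(im):
    z=im["z_map"]; v,u=np.mgrid[:z.shape[0],:z.shape[1]]
    p=np.stack([(u-im["cx"])/im["fx"]*z,(v-im["cy"])/im["fy"]*z,z],-1)
    r=np.array(im["rotation"]); r=r if r.shape==(3,3) else R.from_rotvec(r).as_matrix()
    P=p@r.T+np.array(im["xyz"]); P[z==0]=np.nan
    return P
def save(im,n): cv2.imwrite(n,im["pixels"][:,:,::-1])
E
python3 - <<'E'
from h import *
for n in("scene","top"):
    im=arm.get_image(n); save(im,f"pics/{n}0.png"); np.savez(f"{n}0.npz",P=cloud(im),px=im["pixels"]); print(n,im["xyz"],im["rotation"],im["fx"])
print(arm.observe())
E
```

```text
pics
scene [1.12777972 0.99651046 0.84465785] [-0.58139693 -2.50091703  1.34949739] 495.01004421856743
top [0.32527837 0.01592329 1.51456824] [-2.11600868  2.10720129 -0.18909719] 484.9394121743517
{'clock': 0.1, 'joints': array([-1.22460528,  0.43515699,  0.02499705,  1.57399176, -0.01160132,
        1.13399264, -0.07510929]), 'dq': array([-1.45539170e-03, -1.50294485e-03,  1.71775612e-05, -2.26352615e-03,
        3.99920973e-04,  1.64195639e-03,  1.72005678e-04]), 'joint_efforts': array([ 3.08803370e-03, -6.69123030e+01,  9.87865515e-01, -3.15147150e+01,
       -6.05630293e-02,  3.73822055e-02,  4.39235532e-05]), 'position': array([0.27104627, 0.56269963, 0.24502696]), 'ee_rot': array([-6.99172075e-01, -3.06262017e+00,  2.18701806e-03]), 'force': array([ 0.57986687, -0.30297553, -0.21781564]), 'ft_torque': array([-0.01789083, -0.01428436, -0.02719946]), 'gripper_force': 0.0, 'width': 0.9997844221005723}
```

View pics/top0.png

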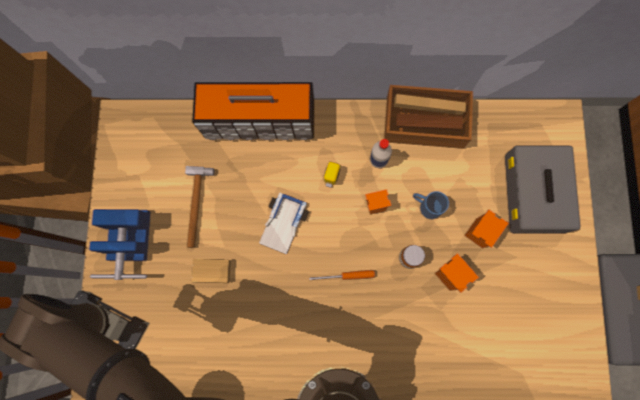

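View pics/scene0.png

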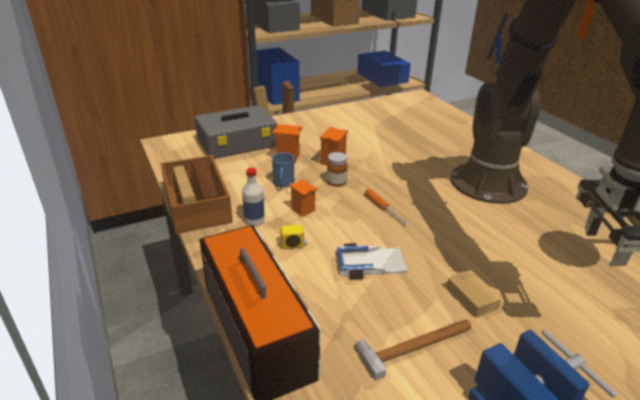

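The candidates for the cup are the orange boxes in the top picture at (377,202), (489,229) and (459,273). The rail is at (285,222) with its apron toward (270,245). I'll measure all three boxes and the rail.

```bash
python3 - <<'E'
from h import *
d=np.load("top0.npz");P=d["P"];px=d["px"]
hsv=cv2.cvtColor(px,cv2.COLOR_RGB2HSV)
for (u,v) in [(377,202),(489,229),(459,273)]:
    w=P[v-28:v+28,u-28:u+28].reshape(-1,3); c=hsv[v-28:v+28,u-28:u+28].reshape(-1,3)
    o=(c[:,0]<12)&(c[:,1]>180)&(w[:,2]>0.01)
    zt=np.median(w[o&(w[:,2]>0.05)][:,2]); t=w[o&(abs(w[:,2]-zt)<.008)]
    r=cv2.minAreaRect((t[:,:2]*1000).astype(np.float32)); print((u,v),"ztop",zt,r,len(t),"zmax",np.nanmax(w[o][:,2]))
    print(cv2.boxPoints(r).round(0).tolist())
# rail
w=P[185:260,250:320]; m=(w[...,2]>0.004)&(w[...,2]<.04); t=w[m]
r=cv2.minAreaRect((t[:,:2]*1000).astype(np.float32)); print("rail",r)
c=hsv[185:260,250:320]; b=m&(c[...,0]>95)&(c[...,0]<125)&(c[...,1]>130)&(c[...,2]>60)
r=cv2.minAreaRect((w[b][:,:2]*1000).astype(np.float32)); print("blue",r,b.sum(),cv2.boxPoints(r).round(0).tolist())
wh=m&(c[...,1]<60)&(c[...,2]>130)&(w[...,2]<.014)
r=cv2.minAreaRect((w[wh][:,:2]*1000).astype(np.float32)); print("white",r,wh.sum(),cv2.boxPoints(r).round(0).tolist())
for n,(u,v) in dict(mug=(433,206),jar=(414,257),glue=(380,153),tape=(332,173),driver=(360,274)).items(): print(n,P[v,u].round(3))
s=cv2.imread("pics/scene0.png")
a=cv2.resize(s[105:225,240:360],None,fx=4,fy=4,interpolation=2)
t=cv2.resize(px[160:300,345:515,::-1],None,fx=3.4,fy=3.4,interpolation=2)[:480]
rl=cv2.resize(px[180:260,250:320,::-1],(420,480),interpolation=2)
o=np.hstack([a,rl]);cv2.imwrite("pics/crop1.png",cv2.resize(o,(800,int(480*800/o.shape[1]))))
E
```

```text
(377, 202) ztop 0.0629910173986088 ((597.3922119140625, -117.47329711914062), (1.4596095085144043, 17.729101181030273), 14.267921447753906) 4 zmax 0.07677040803994628
[[595.0, -109.0], [599.0, -126.0], [600.0, -126.0], [596.0, -109.0]]
(489, 229) ztop 0.07057305984407658 ((563.5828857421875, -416.51849365234375), (1.4364995956420898, 35.02784729003906), 53.6317253112793) 4 zmax 0.1072378489897372
[[549.0, -407.0], [577.0, -427.0], [578.0, -426.0], [550.0, -406.0]]
(459, 273) ztop 0.08452038088077152 ((396.1482849121094, -305.2501220703125), (14.483851432800293, 0.0), -141.1400909423828) 2 zmax 0.1169446356451962
[[402.0, -301.0], [402.0, -301.0], [391.0, -310.0], [391.0, -310.0]]
rail ((568.2891845703125, 175.56573486328125), (237.75990295410156, 218.01417541503906), 0.5068635940551758)
blue ((638.7806396484375, 149.6708526611328), (56.266357421875, 3.3896799087524414), 71.56997680664062) 9 [[628.0, 124.0], [631.0, 122.0], [649.0, 176.0], [646.0, 177.0]]
white ((563.3017578125, 178.71875), (94.61563110351562, 169.9180450439453), 69.24131774902344) 1005 [[467.0, 165.0], [626.0, 104.0], [660.0, 193.0], [501.0, 253.0]]
mug [ 0.619 -0.296  0.007]
jar [ 0.45  -0.217  0.097]
glue [ 0.756 -0.12   0.126]
tape [nan nan nan]
driver [ 0.404 -0.063  0.025]
```

View pics/crop1.png

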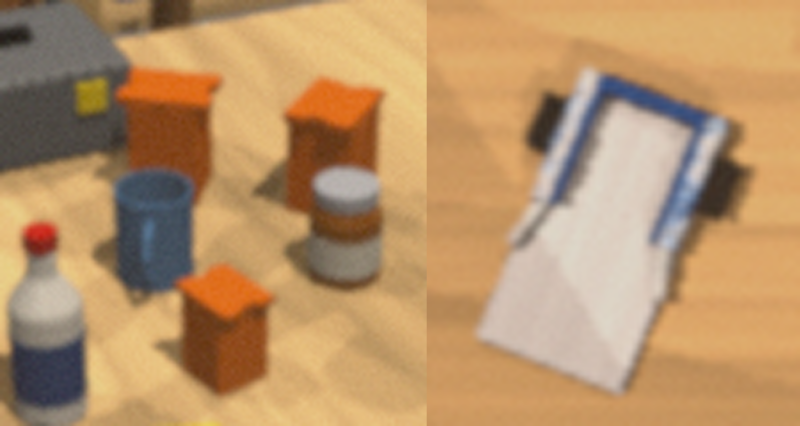

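The crop shows three upside-down cups with flanged feet. The near one, at crop (225,330), is clearly smaller than the two behind it at (170,130) and (335,145). The rail shows its blue stop up and its apron lower left. Few pixels passed my thresholds, so I'll refine the sizes.

```bash
python3 - <<'E'
from h import *
d=np.load("top0.npz");P=d["P"];px=d["px"]
hsv=cv2.cvtColor(px,cv2.COLOR_RGB2HSV)
for (u,v) in [(377,202),(489,229),(459,273)]:
    w=P[v-28:v+28,u-28:u+28].reshape(-1,3); c=hsv[v-28:v+28,u-28:u+28].reshape(-1,3)
    print(hsv[v,u],P[v,u].round(3))
    o=((c[:,0]<14)|(c[:,0]>172))&(c[:,1]>190)&(c[:,2]>60)
    z=w[o][:,2]; print(np.histogram(z[~np.isnan(z)],np.arange(0,.14,.01))[0], np.isnan(z).sum())
    zt=np.nanpercentile(z,85); t=w[o&(abs(w[:,2]-zt)<.012)]
    r=cv2.minAreaRect((t[:,:2]*1000).astype(np.float32)); print("ztop",np.median(t[:,2]),r,len(t),cv2.boxPoints(r).round().tolist())
w=P[180:262,245:325]; z=w[...,2]; z=z[~np.isnan(z)]; print(np.histogram(z,np.arange(-.01,.04,.004)))
c=hsv[180:262,245:325]
m=(c[...,0]>100)&(c[...,0]<130)&(c[...,1]>110); print(m.sum(),np.nanmedian(w[m],0))
t=w[m&~np.isnan(w[...,2])]
r=cv2.minAreaRect((t[:,:2]*1000).astype(np.float32)); print("blue",r,cv2.boxPoints(r).round().tolist(),np.percentile(t[:,2],[5,50,95]))
# all orange top-plane via ray intersection can follow
bg=P[300:320,450:560,2]; print("table z",np.nanmedian(bg))
E
```

```text
[ 13 255 220] [ 0.616 -0.113  0.083]
[  2   3  10  11   9   8  10  48 191   8   0   0   0   0] 1
ztop 0.08338699274420291 ((622.8513793945312, -115.79757690429688), (52.61637878417969, 67.25382995605469), 14.39760971069336) 242 [[589.0, -90.0], [606.0, -155.0], [657.0, -142.0], [640.0, -77.0]]
[ 13 255 218] [ 0.53  -0.433  0.114]
[  7  28  21  33  22  32  24  15  16  11 350 351   0   0] 5
ztop 0.1100080115118337 ((534.15087890625, -437.97991943359375), (70.3014907836914, 92.256591796875), 53.581695556640625) 698 [[476.0, -439.0], [550.0, -494.0], [592.0, -437.0], [518.0, -382.0]]
[ 13 255 218] [ 0.404 -0.342  0.109]
[  7  18  22  23  18  18  12  17  14  19 358 356   0   0] 9
ztop 0.10999538845930612 ((405.1143493652344, -341.55035400390625), (89.23724365234375, 69.5423812866211), 40.01357650756836) 713 [[349.0, -344.0], [393.0, -397.0], [462.0, -339.0], [417.0, -286.0]]
(array([ 245, 1381, 2124, 1329,  661,  282,  132,  198,  139,   40,    0,
          0]), array([-0.01 , -0.006, -0.002,  0.002,  0.006,  0.01 ,  0.014,  0.018,
        0.022,  0.026,  0.03 ,  0.034,  0.038]))
31 [0.64000756 0.15309505 0.02293133]
blue ((638.6658935546875, 150.30801391601562), (57.468162536621094, 5.264560699462891), 69.1987533569336) [[626.0, 124.0], [631.0, 123.0], [651.0, 176.0], [646.0, 178.0]] [0.01801083 0.02293133 0.02830324]
table z -0.0009428442834513717
```

The target is the cup at top (377,202): its foot is 52.6 x 67.3 mm and its top is at z=84 mm. The other two, at (489,229) and (459,273), are about 70 x 91 x 110 mm, so they are decoys.

Plan:
1. Grip the x faces from above with a small lean.
2. Swing the cup 90° and lay it down.
3. Regrasp, swing another 90°, and set it on the apron.
4. Regrasp vertically and slide it home.

```bash
cat >> h.py <<'E'
def Rt(az,lean=0):  # az deg of tool y; lean deg about tool y (+ = points to the left of az)
    a=np.radians(az); y=np.array([np.cos(a),np.sin(a),0]); z=np.array([0,0,-1.])
    return R.from_matrix(np.stack([np.cross(y,z),y,z],1))*R.from_rotvec([0,np.radians(lean),0])
def delta(p,Rg):
    s=arm.observe(); Rc=R.from_rotvec(s["ee_rot"])
    print("t",round(s["clock"],2),"pos",s["position"].round(4),"width mm",round(s["width"]*91.8,1),"gf",s["gripper_force"])
    print("turn first (tool rv):",(Rc.inv()*Rg).as_rotvec().round(4)," shift now-axes:",Rc.inv().apply(np.array(p)-s["position"]).round(4)," shift in goal axes:",Rg.inv().apply(np.array(p)-s["position"]).round(4))
E
python3 - <<'E'
from h import *
s=arm.observe(); im=arm.get_image("wrist"); print(np.array(im["T_tool_cam"]).round(3),im["fx"])
d=np.load("scene0.npz");P=d["P"];w=P[165:230,225:285].reshape(-1,3)
w=w[(abs(w[:,0]-.76)<.08)&(abs(w[:,1]+.12)<.08)&(w[:,2]>.02)]
for z in np.arange(.02,.18,.02):
    t=w[(w[:,2]>=z)&(w[:,2]<z+.02)]
    if len(t)>3: print(z.round(2),len(t),np.percentile(t[:,:2],[5,95],axis=0).round(3).tolist())
delta([.6,-.11,.25],Rt(14.3))
E
```

```text
[[-0.    -0.968 -0.25   0.066]
 [ 1.    -0.     0.    -0.   ]
 [-0.    -0.25   0.968 -0.138]
 [ 0.     0.     0.     1.   ]] 309.70691628693146
0.02 141 [[0.75, -0.147], [0.837, -0.097]]
0.04 151 [[0.749, -0.147], [0.837, -0.097]]
0.06 158 [[0.75, -0.148], [0.837, -0.098]]
0.08 172 [[0.75, -0.184], [0.835, -0.099]]
0.1 176 [[0.749, -0.13], [0.797, -0.101]]
0.12 91 [[0.758, -0.131], [0.786, -0.11]]
0.14 53 [[0.762, -0.127], [0.782, -0.114]]
0.16 64 [[0.759, -0.139], [0.782, -0.114]]
t 0.15 pos [0.271  0.5628 0.2451] width mm 91.8 gf 0.0
turn first (tool rv): [-1.100e-03  6.000e-04  8.724e-01]  shift now-axes: [-0.5883 -0.4634 -0.0043]  shift in goal axes: [-0.7332  0.1526 -0.0049]
```

Request:
arm_command(targets=[[[0, 0, 0, 0, 0, 0.17], [0, 0, 0, 0, 0, 0.17], [0, 0, 0, 0, 0, 0.17], [0, 0, 0, 0, 0, 0.17], [0, 0, 0, 0, 0, 0.17]]], jaw=0.0918)

```text
clock: 0.78
position: [0.2711, 0.5629, 0.2454]
ee_rot: [1.907, 2.497, -0.001]
force: [-0.6, -0.5, -0.4]
width: 1.0
gripper_force: 0.0
```

```bash
python3 -c "
from h import *
delta([.6,-.11,.25],Rt(14.3))"
```

```text
t 0.78 pos [0.2711 0.5629 0.2454] width mm 91.8 gf 0.0
turn first (tool rv): [-0.0003  0.0005  0.0168]  shift now-axes: [-0.7358  0.1402 -0.0043]  shift in goal axes: [-0.7333  0.1525 -0.0046]
```

Request:
arm_command(targets=[[[-0.052, 0.011, 0, 0, 0, 0.017], [-0.052, 0.011, 0, 0, 0, 0], [-0.052, 0.011, 0, 0, 0, 0], [-0.052, 0.011, 0, 0, 0, 0], [-0.052, 0.011, 0, 0, 0, 0], [-0.052, 0.011, 0, 0, 0, 0], [-0.052, 0.011, 0, 0, 0, 0], [-0.052, 0.011, 0, 0, 0, 0], [-0.052, 0.011, 0, 0, 0, 0], [-0.052, 0.011, 0, 0, 0, 0]]])

```text
clock: 2.02
position: [0.51, 0.0865, 0.2457]
ee_rot: [-1.921, -2.486, -0.0]
force: [0.7, 0.4, 0.7]
width: 1.001
gripper_force: 0.0
```

Request:
arm_command(targets=[[[-0.05, 0.01, 0, 0, 0, 0], [-0.05, 0.01, 0, 0, 0, 0], [-0.05, 0.01, 0, 0, 0, 0], [-0.04, 0.01, 0, 0, 0, 0], [0, 0, 0, 0, 0, 0], [0, 0, 0, 0, 0, 0]]])

```text
clock: 2.78
position: [0.5958, -0.085, 0.2453]
ee_rot: [-1.92, -2.485, 0.0]
force: [-0.1, 0.8, -1.2]
width: 0.994
gripper_force: 0.0
```

```bash
python3 -c "
from h import *
delta([.6228,-.116,.25],Rt(14.3))
im=arm.get_image('wrist'); save(im,'pics/w1.png')
for (n,c) in (('top',1),):
    im=arm.get_image(n);P=cloud(im);hsv=cv2.cvtColor(im['pixels'],cv2.COLOR_RGB2HSV)
print(arm.observe()['joints'].round(2))"
```

```text
t 2.77 pos [ 0.5958 -0.085   0.2453] width mm 91.3 gf 0.0
turn first (tool rv): [-0.0009 -0.0008  0.0056]  shift now-axes: [-0.0368  0.0183 -0.0048]  shift in goal axes: [-0.0367  0.0185 -0.0047]
[-0.29  0.42  0.5   1.66 -0.22  1.12  0.52]
```

View pics/w1.png

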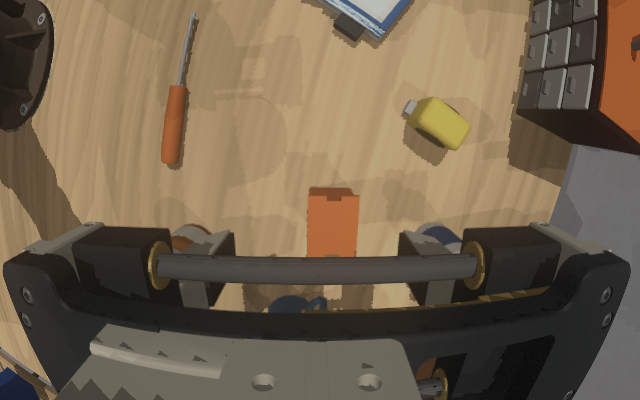

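The wrist view shows the cup foot at (333,222), square to the jaws, with its flange notch at (335,193). Nothing is in the way of the fingers. Next I lean −20° and line up.

Request:
arm_command(targets=[[[-0.037, 0.018, -0.005, 0, 0, 0.006], [0, 0, 0, 0, -0.117, 0], [0, 0, 0, 0, -0.117, 0], [0, 0, 0, 0, -0.116, 0], [0, 0, 0, 0, 0, 0]]])

```text
clock: 3.5
position: [0.6228, -0.1121, 0.2497]
ee_rot: [1.742, 2.257, -0.308]
force: [0.1, 0.9, -0.8]
width: 1.001
gripper_force: 0.0
```

```bash
python3 -c "
from h import *
delta([.6228,-.116,.062],Rt(14.3,-20))"
```

```text
t 3.5 pos [ 0.6228 -0.1121  0.2497] width mm 91.9 gf 0.0
turn first (tool rv): [ 0.0008 -0.0012  0.0068]  shift now-axes: [ 0.0604 -0.0007  0.1778]  shift in goal axes: [ 0.0606 -0.0009  0.1777]
```

Request:
arm_command(targets=[[[0.03, 0, 0, 0, 0, 0.006], [0.03, 0, 0.02, 0, 0, 0], [0, 0, 0.04, 0, 0, 0], [0, 0, 0.04, 0, 0, 0], [0, 0, 0.04, 0, 0, 0], [0, 0, 0.025, 0, 0, 0], [0, 0, 0.013, 0, 0, 0], [0, 0, 0, 0, 0, 0]]])

```text
clock: 4.5
position: [0.6241, -0.1222, 0.0628]
ee_rot: [1.758, 2.243, -0.308]
force: [-0.3, -0.6, 0.4]
width: 1.001
gripper_force: 0.0
```

Request:
arm_command(targets=[[[0, 0, 0, 0, 0, 0], [0, 0, 0, 0, 0, 0], [0, 0, 0, 0, 0, 0], [0, 0, 0, 0, 0, 0], [0, 0, 0, 0, 0, 0], [0, 0, 0, 0, 0, 0], [0, 0, 0, 0, 0, 0]]], jaw=0.03, newtons=25)

```text
clock: 5.38
position: [0.6241, -0.1215, 0.0631]
ee_rot: [1.756, 2.244, -0.308]
force: [-3.0, 1.8, 5.3]
width: 0.566
gripper_force: 25.0
```

```bash
python3 -c "
from h import *
delta([.6228,-.116,.062],Rt(14.3,-20))
delta([.5,.02,.25],Rt(-5,-20))"
```

```text
t 5.38 pos [ 0.6241 -0.1215  0.0631] width mm 51.9 gf 24.997183196246624
turn first (tool rv): [-0.0005  0.0008 -0.0067]  shift now-axes: [ 0.0057  0.     -0.0009]  shift in goal axes: [ 0.0057  0.0001 -0.0009]
t 5.38 pos [ 0.6241 -0.1215  0.0631] width mm 51.9 gf 24.997183196246624
turn first (tool rv): [0.1148 0.0005 0.3098]  shift now-axes: [ 0.0929 -0.0861 -0.233 ]  shift in goal axes: [ 0.0583 -0.136  -0.2201]
```

The cup is gripped at 51.9 mm. Now lift and start the swing.

Request:
arm_command(targets=[[[-0.007, 0, -0.019, 0, 0, 0], [-0.017, 0, -0.047, 0, 0, 0], [-0.017, 0, -0.047, 0, 0, 0], [-0.009, 0, -0.024, 0, 0, 0], [0, -0.025, 0, 0, 0.15, 0], [0, -0.025, 0, 0, 0.15, 0], [0, -0.025, 0, 0, 0.15, 0], [0, -0.025, 0, 0, 0.15, 0], [0, -0.025, 0, 0, 0.15, 0], [0, 0, 0, 0, 0, 0]]])

```text
clock: 6.62
position: [0.5006, -0.1561, 0.2074]
ee_rot: [-1.738, -2.203, -0.352]
force: [0.4, 0.6, -0.8]
width: 0.567
gripper_force: 25.0
```

```bash
python3 -c "
from h import *
delta([.51,.0,.12],Rt(14.3,64)); print(arm.observe()['joints'].round(2))"
```

```text
t 6.62 pos [ 0.5006 -0.1561  0.2074] width mm 52.1 gf 24.993826299905777
turn first (tool rv): [ 0.0096  0.7167 -0.0114]  shift now-axes: [0.1037 0.0455 0.1387]  shift in goal axes: [-0.0132  0.0476  0.1721]
[ 0.15  0.48  0.37  1.72 -0.48  1.29  0.95]
```

Request:
arm_command(targets=[[[0, 0, 0, 0, 0.14, 0], [0, 0, 0, 0, 0.14, 0], [0, 0, 0, 0, 0.14, 0], [0, 0, 0, 0, 0.14, 0], [0, 0, 0, 0.008, 0.15, -0.01], [0, 0.01, 0.03, 0, 0, 0], [0, 0.01, 0.04, 0, 0, 0], [0, 0.01, 0.04, 0, 0, 0], [0, 0.01, 0.04, 0, 0, 0], [0, 0, 0, 0, 0, 0]]])

```text
clock: 7.88
position: [0.5072, -0.0069, 0.1411]
ee_rot: [-1.296, -1.693, -0.81]
force: [0.2, -0.0, -1.4]
width: 0.569
gripper_force: 25.0
```

```bash
python3 -c "
from h import *
delta([.51,.02,.05],Rt(14.3,64)); print(arm.observe()['joints'].round(2))
im=arm.get_image('scene'); save(im,'pics/s2.png')"
```

```text
t 7.88 pos [ 0.5072 -0.0069  0.1411] width mm 52.3 gf 24.994233660399914
turn first (tool rv): [-0.0086  0.0054  0.0095]  shift now-axes: [-0.0705  0.0092  0.063 ]  shift in goal axes: [-0.0708  0.0093  0.0627]
[ 0.3   0.84  0.16  1.69 -0.85  1.6   1.18]
```

View pics/s2.png

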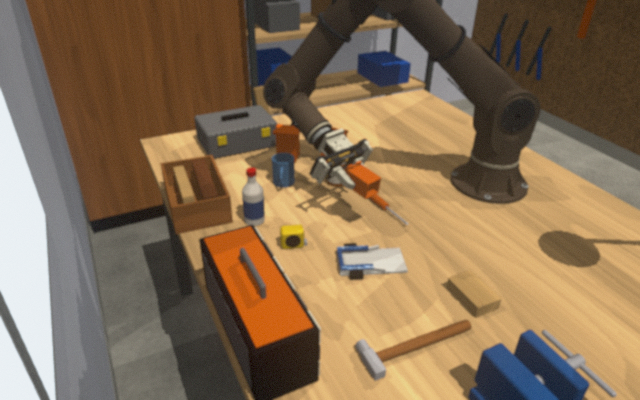

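The scene view shows the cup held roughly level at (365,178), with mouth to +y and clear of the jar and mug. I'll lower it at (0.51, 0.03).

Request:
arm_command(targets=[[[0, 0.005, 0.035, 0, 0, 0.005], [0, 0.005, 0.035, 0, 0, 0.005], [-0.036, 0, -0.001, 0, 0, 0], [-0.036, 0, -0.001, 0, 0, 0], [0, 0, 0, 0, 0, 0]]])

```text
clock: 8.55
position: [0.51, 0.0172, 0.0453]
ee_rot: [-1.313, -1.683, -0.806]
force: [-0.9, 1.0, -0.3]
width: 0.567
gripper_force: 25.0
```

```bash
python3 -c "
from h import *
delta([.51,.03,.032],Rt(14.3,64)); print(arm.observe()['joints'].round(2),arm.observe()['force'])"
```

```text
t 8.55 pos [0.51   0.0172 0.0453] width mm 52.1 gf 24.99402679502964
turn first (tool rv): [-0.0019  0.009  -0.0052]  shift now-axes: [-0.0063  0.0032  0.0171]  shift in goal axes: [-0.0065  0.0031  0.017 ]
[ 0.28  0.98  0.14  1.71 -0.9   1.47  1.26] [-0.92839833  1.00662744 -0.32267926]
```

Lower in small vertical steps. World down here is tool (−0.9, 0, 0.44).

Request:
arm_command(targets=[[[-0.0045, 0, 0.0022, 0, 0, 0], [-0.0045, 0, 0.0022, 0, 0, 0], [-0.0027, 0, 0.0013, 0, 0, 0], [0, 0, 0, 0, 0, 0]]])

```text
clock: 9.05
position: [0.5101, 0.0191, 0.0346]
ee_rot: [-1.309, -1.685, -0.809]
force: [-0.7, 0.2, -0.8]
width: 0.569
gripper_force: 25.0
```

Request:
arm_command(targets=[[[-0.0018, 0, 0.0009, 0, 0, 0], [-0.0018, 0, 0.0009, 0, 0, 0], [0, 0, 0, 0, 0, 0]]])

```text
clock: 9.43
position: [0.5101, 0.0189, 0.0302]
ee_rot: [-1.309, -1.684, -0.809]
force: [0.4, -0.4, -1.1]
width: 0.566
gripper_force: 25.0
```

Request:
arm_command(targets=[[[-0.0014, 0, 0.0007, 0, 0, 0], [-0.0014, 0, 0.0007, 0, 0, 0], [0, 0, 0, 0, 0, 0]]])

```text
clock: 9.8
position: [0.5102, 0.0189, 0.0273]
ee_rot: [-1.309, -1.684, -0.809]
force: [-0.2, -2.0, -0.2]
width: 0.567
gripper_force: 25.0
```

Request:
arm_command(targets=[[[-0.0014, 0, 0.0007, 0, 0, 0], [0, 0, 0, 0, 0, 0]]])

```text
clock: 10.05
position: [0.5102, 0.0188, 0.0267]
ee_rot: [-1.308, -1.684, -0.81]
force: [-1.0, -3.7, 6.8]
width: 0.565
gripper_force: 25.0
```

Contact at z=27 mm. Release and back off along the tool axis.

Request:
arm_command(targets=[[[0, 0, 0, 0, 0, 0], [0, 0, 0, 0, 0, 0], [0, 0, 0, 0, 0, 0], [0, 0, 0, 0, 0, 0], [0, 0, -0.02, 0, 0, 0], [0, 0, -0.04, 0, 0, 0], [0.01, 0, -0.05, 0, 0, 0], [0.05, 0, -0.01, 0, 0, 0], [0.05, 0, 0, 0, 0, 0], [0.03, 0, 0, 0, 0, 0]]], jaw=0.0918)

```text
clock: 11.3
position: [0.522, -0.0255, 0.2072]
ee_rot: [-1.31, -1.687, -0.81]
force: [0.5, 0.1, 0.1]
width: 1.001
gripper_force: 0.0
```

```bash
python3 - <<'E'
from h import *
im=arm.get_image("top"); P=cloud(im); hsv=cv2.cvtColor(im["pixels"],cv2.COLOR_RGB2HSV)
m=((hsv[...,0]<16)|(hsv[...,0]>172))&(hsv[...,1]>190)&(abs(P[...,0]-.51)<.09)&(abs(P[...,1]-.05)<.11)&(P[...,2]>.012)
t=P[m]; print(len(t), np.histogram(t[:,2],np.arange(0,.1,.01))[0])
r=cv2.minAreaRect((t[:,:2]*1000).astype(np.float32)); print(r,cv2.boxPoints(r).round().tolist())
s=P[m&(P[...,2]>.03)];r=cv2.minAreaRect((s[:,:2]*1000).astype(np.float32)); print(r,cv2.boxPoints(r).round().tolist())
c=im["pixels"][130:290,220:420,::-1]; cv2.imwrite("pics/t3.png",cv2.resize(c,None,fx=3.5,fy=3.5,interpolation=2))
delta([.51,.06,.2],Rt(14.3,-20))
E
```

```text
490 [  0   0   3   8  47 354  72   6   0]
((506.6221618652344, 41.14754867553711), (52.300697326660156, 84.9721450805664), 14.700089454650879) [[471.0, 76.0], [492.0, -7.0], [543.0, 7.0], [521.0, 89.0]]
((506.6221618652344, 41.14754867553711), (52.300697326660156, 84.9721450805664), 14.700089454650879) [[471.0, 76.0], [492.0, -7.0], [543.0, 7.0], [521.0, 89.0]]
t 11.35 pos [ 0.5224 -0.0241  0.2101] width mm 91.7 gf 0.0
turn first (tool rv): [ 0.0018 -1.4577  0.0037]  shift now-axes: [0.0286 0.009  0.0802]  shift in goal axes: [ 0.0829  0.0088 -0.0194]
```

View pics/t3.png

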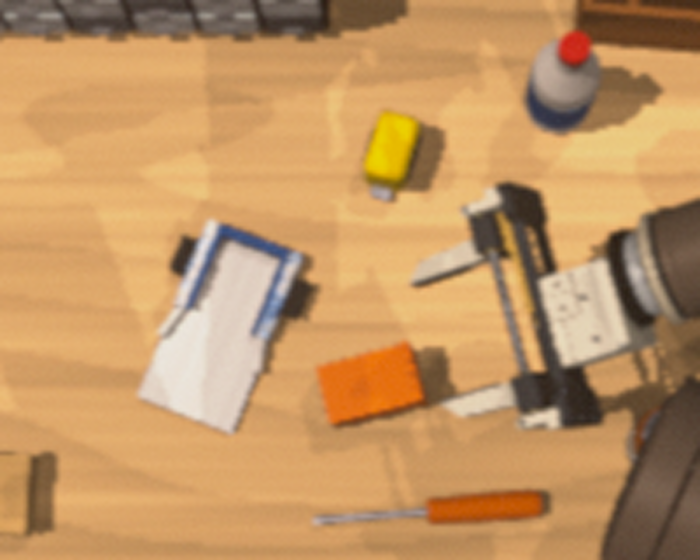

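The crop shows the cup at (370,385) lying steadily on its flange and rim, mouth to the left (+y), with everything else undisturbed. Footprint is 52x85 mm at azimuth 14.7°. Next I swing the tool to lean −45°.

Request:
arm_command(targets=[[[0, 0, 0, 0, -0.172, 0], [0, 0, 0, 0, -0.172, 0], [0, 0, 0, 0, -0.172, 0], [0, 0, 0, 0, -0.172, 0], [0, 0, 0, 0, -0.172, 0], [0, 0, 0, 0, -0.172, 0], [0, 0, 0, 0, -0.172, 0], [0, 0, 0, 0, -0.172, 0], [0, 0, 0, 0, -0.172, 0], [0, 0, 0, 0, -0.172, 0]]])

```text
clock: 12.6
position: [0.5229, -0.0251, 0.2062]
ee_rot: [1.601, 2.06, -0.507]
force: [-0.6, -1.0, -1.3]
width: 1.0
gripper_force: 0.0
```

```bash
python3 -c "
from h import *
delta([.482,.138,.118],Rt(14.7,-45)); print(arm.observe()['joints'].round(2))"
```

```text
t 12.6 pos [ 0.5229 -0.0251  0.2062] width mm 91.8 gf 0.0
turn first (tool rv): [-0.0029 -0.17   -0.0064]  shift now-axes: [ 0.1883  0.0005 -0.0251]  shift in goal axes: [ 0.1813  0.0018 -0.0565]
[-0.95  0.41  0.67  2.03  0.48  0.89 -0.4 ]
```

Request:
arm_command(targets=[[[0, 0, -0.02, 0, -0.17, -0.006], [0.02, 0, -0.037, 0, 0, 0], [0.04, 0.001, 0, 0, 0, 0], [0.04, 0.001, 0, 0, 0, 0], [0.04, 0, 0, 0, 0, 0], [0.04, 0, 0, 0, 0, 0], [0, 0, 0, 0, 0, 0]]])

```text
clock: 13.48
position: [0.4815, 0.1376, 0.1193]
ee_rot: [1.496, 1.947, -0.624]
force: [-0.0, -0.6, 0.9]
width: 0.995
gripper_force: 0.0
```

```bash
python3 -c "
from h import *
delta([.503,.056,.033],Rt(14.7,-45)); print(arm.observe()['joints'].round(2))"
```

```text
t 13.47 pos [0.4815 0.1376 0.1193] width mm 91.3 gf 0.0
turn first (tool rv): [-0.0042 -0.0046  0.006 ]  shift now-axes: [0.0008 0.0006 0.1207]  shift in goal axes: [1.300e-03 1.000e-04 1.207e-01]
[-1.22  0.69  0.58  1.97  0.41  0.98 -0.73]
```

Request:
arm_command(targets=[[[0, 0, 0.04, 0, 0, 0.006], [0, 0, 0.04, 0, 0, 0], [0, 0, 0.027, 0, 0, 0], [0, 0, 0.014, 0, 0, 0], [0, 0, 0, 0, 0, 0]]])

```text
clock: 14.1
position: [0.5027, 0.0522, 0.035]
ee_rot: [1.506, 1.939, -0.622]
force: [-0.1, 0.6, 0.1]
width: 0.999
gripper_force: 0.0
```

Request:
arm_command(targets=[[[0, 0, 0, 0, 0, 0], [0, 0, 0, 0, 0, 0], [0, 0, 0, 0, 0, 0], [0, 0, 0, 0, 0, 0], [0, 0, 0, 0, 0, 0], [0, 0, 0, 0, 0, 0], [0, 0, 0, 0, 0, 0]]], jaw=0.03, newtons=25)

```text
clock: 14.98
position: [0.5023, 0.0533, 0.0346]
ee_rot: [1.504, 1.941, -0.621]
force: [-2.3, 1.9, 3.5]
width: 0.566
gripper_force: 25.0
```

```bash
python3 -c "
from h import *
delta([.503,.056,.033],Rt(14.7,-45)); print(arm.observe()['force'])"
```

```text
t 14.97 pos [0.5023 0.0533 0.0346] width mm 51.9 gf 24.979167860001326
turn first (tool rv): [-0.0052 -0.0054 -0.0024]  shift now-axes: [ 0.0028  0.0013 -0.0006]  shift in goal axes: [ 0.0028  0.0013 -0.0006]
[-2.34649261  1.90036424  3.49646279]
```

Gripped. Lift and swing upright.

Request:
arm_command(targets=[[[-0.01, 0, -0.01, 0, 0, 0], [-0.03, 0, -0.03, 0, 0, 0], [-0.04, 0, -0.04, 0, 0, 0], [-0.035, 0, -0.035, 0, 0, 0], [0, 0, 0, 0, 0.167, 0], [0, 0, 0, 0, 0.167, 0], [0, 0, 0, 0, 0.167, 0], [0, 0, 0, 0, 0.167, 0], [0, 0, 0, 0, 0.167, 0], [0, 0, 0, 0, 0.167, 0]]])

```text
clock: 16.23
position: [0.503, 0.052, 0.1988]
ee_rot: [-1.811, -2.335, -0.209]
force: [-2.0, -0.0, -2.3]
width: 0.563
gripper_force: 25.0
```

Request:
arm_command(targets=[[[0, 0, 0, 0, 0.167, 0], [0, 0, 0, 0, 0.167, 0], [0, 0, 0, 0, 0.167, 0], [0, 0, 0, 0, 0.167, 0], [0, 0, 0, 0, 0, 0]]])

```text
clock: 16.85
position: [0.5024, 0.0495, 0.1952]
ee_rot: [-1.446, -1.85, -0.683]
force: [0.6, -0.1, -1.8]
width: 0.565
gripper_force: 25.0
```

```bash
python3 - <<'E'
from h import *
delta([.5157,.1968,.1],Rt(-20.7,50.8)); print(arm.observe()['joints'].round(2))
im=arm.get_image("top");z0=cv2.imread("pics/top0.png")
r=np.array(im["rotation"]);r=r if r.shape==(3,3) else R.from_rotvec(r).as_matrix()
def ray(u,v,z):
    d=r@np.array([(u-im["cx"])/im["fx"],(v-im["cy"])/im["fy"],1]);o=np.array(im["xyz"]);return (o+d*(z-o[2])/d[2])[:2]
c=z0[185:260,250:320]; hsv=cv2.cvtColor(c,cv2.COLOR_BGR2HSV)
m=((hsv[...,1]<45)&(hsv[...,2]>110)).astype(np.uint8)
n,l,st,ce=cv2.connectedComponentsWithStats(m); k=1+st[1:,4].argmax(); ys,xs=np.where(l==k)
q=np.array([ray(u+250,v+185,.008) for u,v in zip(xs,ys)])*1000
b=cv2.minAreaRect(q.astype(np.float32)); print("alu",b,cv2.boxPoints(b).round(1).tolist(),len(q))
for z in [r]: pass
bl=(hsv[...,0]>100)&(hsv[...,0]<125)&(hsv[...,1]>100)&(hsv[...,2]>60); ys,xs=np.where(bl)
q=np.array([ray(u+250,v+185,.022) for u,v in zip(xs,ys)])*1000
b=cv2.minAreaRect(q.astype(np.float32)); print("blue",b,cv2.boxPoints(b).round(1).tolist(),len(q))
s=arm.get_image("scene"); a=s["pixels"][90:290,280:460,::-1]; cv2.imwrite("pics/s4.png",cv2.resize(np.hstack([a,im["pixels"][100:300,230:410,::-1]]),None,fx=2.2,fy=2.2,interpolation=2))
E
```

```text
t 16.85 pos [0.5024 0.0495 0.1952] width mm 51.9 gf 24.979850314557552
turn first (tool rv): [-0.4754 -0.0013  0.3785]  shift now-axes: [0.0142 0.0494 0.1682]  shift in goal axes: [ 0.0163 -0.0397  0.1706]
[ 0.11  0.61  0.25  1.81 -0.84  1.45  1.02]
alu ((565.0784912109375, 178.98013305664062), (94.97380065917969, 170.20315551757812), 68.90419006347656) [[468.6000061035156, 165.3000030517578], [627.4000244140625, 104.0], [661.5999755859375, 192.6999969482422], [502.79998779296875, 253.89999389648438]] 1331
blue ((638.210205078125, 148.9306182861328), (61.41069412231445, 6.506702899932861), 68.08226013183594) [[623.7000122070312, 121.69999694824219], [629.7999877929688, 119.19999694824219], [652.7000122070312, 176.1999969482422], [646.7000122070312, 178.60000610351562]] 38
```

View pics/s4.png

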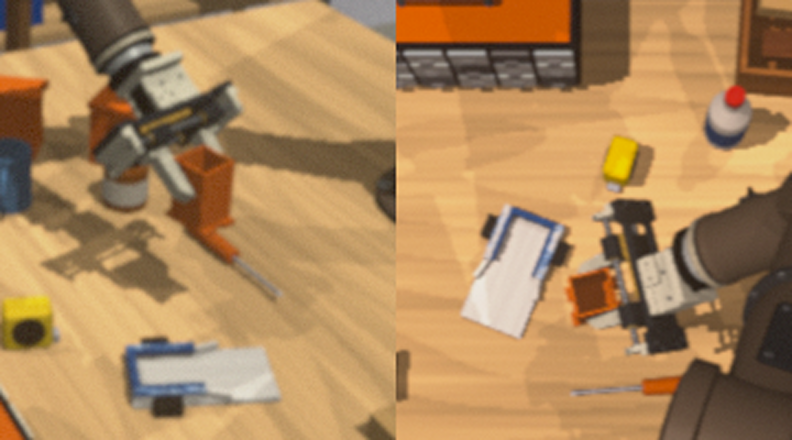

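Both views show the cup upright in the hand, mouth visible at scene (205,165) and top (590,293). Rail yaw is about −21°, entry about (0.517, 0.197). Now yaw and carry over the apron.

Request:
arm_command(targets=[[[0, 0, 0, -0.119, 0, 0.095], [0, 0, 0, -0.119, 0, 0.095], [0, 0, 0, -0.119, 0, 0.095], [0, 0, 0, -0.119, 0, 0.095], [0, 0, 0, 0, 0, 0]]])

```text
clock: 17.58
position: [0.5011, 0.0544, 0.1989]
ee_rot: [-2.022, -1.41, -0.968]
force: [0.1, -0.7, -1.4]
width: 0.562
gripper_force: 25.0
```

```bash
python3 - <<'E'
from h import *
delta([.5157,.1926,.11],Rt(-21,50.8));delta([.5157,.1926,.072],Rt(-21,50.8)); print(arm.observe()['joints'].round(2))
E
```

```text
t 17.57 pos [0.5011 0.0544 0.1989] width mm 51.6 gf 24.98081484809518
turn first (tool rv): [-0.0064 -0.0035  0.0107]  shift now-axes: [ 0.0158 -0.0347  0.1606]  shift in goal axes: [ 0.0159 -0.0359  0.1603]
t 17.57 pos [0.5011 0.0544 0.1989] width mm 51.6 gf 24.98081484809518
turn first (tool rv): [-0.0064 -0.0035  0.0107]  shift now-axes: [-0.0138 -0.0349  0.1845]  shift in goal axes: [-0.0135 -0.0359  0.1843]
[ 0.12  0.42  0.29  2.19 -1.23  1.11  0.96]
```

Request:
arm_command(targets=[[[0.004, -0.009, 0.04, -0.006, 0, 0.01], [0.004, -0.009, 0.04, 0, 0, 0], [0, 0, 0, 0, 0, 0]]])

```text
clock: 17.95
position: [0.5069, 0.108, 0.1581]
ee_rot: [-2.026, -1.398, -0.955]
force: [-0.8, -0.9, -0.6]
width: 0.565
gripper_force: 25.0
```

```bash
python3 - <<'E'
from h import *
delta([.5157,.1926,.11],Rt(-21,50.8)); print(arm.observe()['joints'].round(2))
E
```

```text
t 17.95 pos [0.5069 0.108  0.1581] width mm 51.9 gf 24.9798477999866
turn first (tool rv): [-0.0124 -0.001  -0.0017]  shift now-axes: [ 0.0145 -0.021   0.0944]  shift in goal axes: [ 0.0146 -0.0221  0.0941]
[ 0.32  0.48 -0.13  2.22 -1.31  0.85  0.97]
```

Joint 5 is at its limit here. Instead I'll set the cup upright on the open bench at the earlier azimuth and regrasp it vertically.

Request:
arm_command(targets=[[[-0.004, 0.009, -0.04, 0, 0, 0], [-0.004, 0.009, -0.04, 0, 0, 0], [0, 0, 0, 0.119, 0, -0.095], [0, 0, 0, 0.119, 0, -0.095], [0, 0, 0, 0.119, 0, -0.095], [0, 0, 0, 0.119, 0, -0.095], [0, 0, 0, 0, 0, 0], [0, 0, 0, 0, 0, 0]]])

```text
clock: 18.95
position: [0.5, 0.0348, 0.201]
ee_rot: [-1.455, -1.839, -0.674]
force: [-0.4, 0.2, -1.5]
width: 0.563
gripper_force: 25.0
```

```bash
python3 - <<'E'
from h import *
delta([.51,.03,.07],Rt(14.7,50.8)); print(arm.observe()['joints'].round(2))
E
```

```text
t 18.95 pos [0.5    0.0348 0.201 ] width mm 51.7 gf 24.97990820556879
turn first (tool rv): [ 0.0014 -0.0036 -0.0238]  shift now-axes: [-0.1061  0.0108  0.0769]  shift in goal axes: [-0.1061  0.0084  0.0772]
[ 0.34  0.6  -0.07  1.77 -0.71  1.38  0.88]
```

Request:
arm_command(targets=[[[-0.035, 0.003, 0.025, 0, 0, -0.024], [-0.035, 0.003, 0.026, 0, 0, 0], [-0.035, 0.002, 0.026, 0, 0, 0], [0, 0, 0, 0, 0, 0]]])

```text
clock: 19.45
position: [0.5069, 0.0309, 0.0692]
ee_rot: [-1.435, -1.854, -0.683]
force: [-0.9, -0.4, -1.2]
width: 0.564
gripper_force: 25.0
```

Request:
arm_command(targets=[[[-0.003, 0, 0.0025, 0, 0, 0], [-0.003, 0, 0.0025, 0, 0, 0], [-0.0016, 0, 0.0012, 0, 0, 0], [0, 0, 0, 0, 0, 0]]])

```text
clock: 19.95
position: [0.5091, 0.0316, 0.0616]
ee_rot: [-1.432, -1.86, -0.687]
force: [0.1, 0.2, -1.3]
width: 0.564
gripper_force: 25.0
```

```bash
python3 - <<'E'
from h import *
delta([.51,.03,.055],Rt(14.7,50.8))
im=arm.get_image("top"); P=cloud(im); hsv=cv2.cvtColor(im["pixels"],cv2.COLOR_RGB2HSV)
m=((hsv[...,0]<16)|(hsv[...,0]>172))&(hsv[...,1]>190)&(abs(P[...,0]-.51)<.08)&(abs(P[...,1]-.05)<.11)
t=P[m]; h=t[:,2]; print(np.histogram(h,np.arange(0,.12,.01))[0]); k=t[h>.07]; print(np.percentile(k[:,2],[10,50,90]))
E
```

```text
t 19.95 pos [0.5091 0.0316 0.0616] width mm 51.8 gf 24.980176705867052
turn first (tool rv): [ 0.0009 -0.005   0.0028]  shift now-axes: [-0.0062  0.0005  0.0028]  shift in goal axes: [-0.0062  0.0005  0.0028]
[ 65 116   4   6   6   3  12   6  54  20   0]
[0.08075465 0.08793641 0.09173732]
```

Request:
arm_command(targets=[[[-0.0015, 0, 0.0012, 0, 0, 0], [-0.0015, 0, 0.0012, 0, 0, 0], [0, 0, 0, 0, 0, 0]]])

```text
clock: 20.38
position: [0.5088, 0.0317, 0.0571]
ee_rot: [-1.432, -1.859, -0.687]
force: [-0.6, -0.8, -1.3]
width: 0.563
gripper_force: 25.0
```

Request:
arm_command(targets=[[[-0.0012, 0, 0.001, 0, 0, 0], [0, 0, 0, 0, 0, 0]]])

```text
clock: 20.62
position: [0.509, 0.0316, 0.056]
ee_rot: [-1.431, -1.86, -0.687]
force: [-1.2, -1.6, 2.1]
width: 0.562
gripper_force: 25.0
```

Request:
arm_command(targets=[[[-0.0012, 0, 0.001, 0, 0, 0], [0, 0, 0, 0, 0, 0]]])

```text
clock: 20.88
position: [0.5089, 0.0316, 0.0559]
ee_rot: [-1.43, -1.859, -0.689]
force: [-2.6, -6.2, 15.6]
width: 0.564
gripper_force: 25.0
```

Firm contact. Release, retreat, and go vertical.

Request:
arm_command(targets=[[[0, 0, 0, 0, 0, 0], [0, 0, 0, 0, 0, 0], [0, 0, 0, 0, 0, 0], [0, 0, 0, 0, 0, 0], [0, 0, -0.02, 0, 0, 0], [0, 0, -0.04, 0, 0, 0], [0.02, 0, -0.05, 0, 0, 0], [0.05, 0, 0, 0, 0, 0], [0.04, 0, 0, 0, 0, 0], [0, 0, 0, 0, -0.15, 0]]], jaw=0.0918)

```text
clock: 22.12
position: [0.5126, 0.0158, 0.2093]
ee_rot: [-1.521, -1.974, -0.593]
force: [-0.4, 0.2, -0.6]
width: 0.998
gripper_force: 0.0
```

Request:
arm_command(targets=[[[0, 0, 0, 0, -0.15, 0], [0, 0, 0, 0, -0.15, 0], [0, 0, 0, 0, -0.15, 0], [0, 0, 0, 0, -0.15, 0], [0, 0, 0, 0, -0.14, 0], [0, 0, 0, 0, 0, 0]]])

```text
clock: 22.88
position: [0.5122, 0.0191, 0.2092]
ee_rot: [-1.908, -2.494, -0.006]
force: [-0.1, 0.6, -0.0]
width: 1.002
gripper_force: 0.0
```

```bash
python3 - <<'E'
from h import *
im=arm.get_image("top"); P=cloud(im); hsv=cv2.cvtColor(im["pixels"],cv2.COLOR_RGB2HSV)
m=((hsv[...,0]<16)|(hsv[...,0]>172))&(hsv[...,1]>190)&(abs(P[...,0]-.51)<.08)&(abs(P[...,1]-.05)<.11)
t=P[m]; k=t[t[:,2]>.074]; b=cv2.minAreaRect((k[:,:2]*1000).astype(np.float32)); print(len(k),np.median(k[:,2]),b)
k=t[t[:,2]<.07];print(len(k))
delta([b[0][0]/1000,b[0][1]/1000,.20],Rt(14.7,0)); print(arm.observe()['joints'].round(2))
cv2.imwrite("pics/t5.png",cv2.resize(im["pixels"][130:290,230:430,::-1],None,fx=3,fy=3,interpolation=2))
E
```

```text
0 nan ((0.0, 0.0), (0.0, 0.0), 0.0)
0
t 22.93 pos [0.5123 0.0172 0.209 ] width mm 91.8 gf 0.0
turn first (tool rv): [ 0.0018 -0.0043  0.0048]  shift now-axes: [ 0.1157 -0.4993  0.0086]  shift in goal axes: [ 0.1133 -0.4999  0.009 ]
[-0.22  0.29  0.11  1.9  -0.04  0.95  0.17]
  return _methods._mean(a, axis=axis, dtype=dtype,
  ret = ret.dtype.type(ret / rcount)
```

View pics/t5.png

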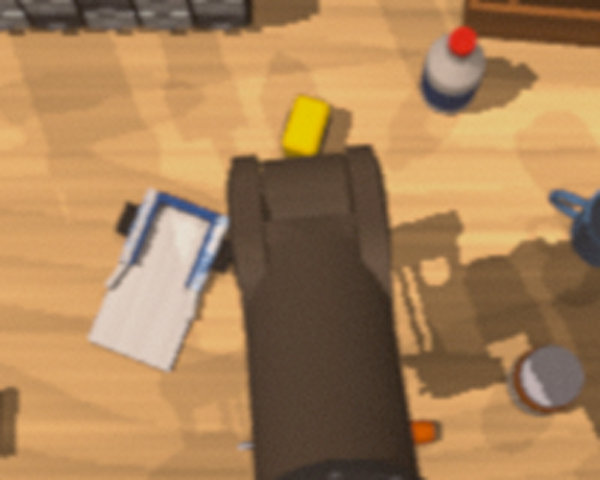

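The arm hides the cup from the top camera, so I'll use wrist depth.

```bash
cat >> h.py <<'E'
def wcloud():
    s=arm.observe(); im=arm.get_image("wrist"); z=im["z_map"]; v,u=np.mgrid[:z.shape[0],:z.shape[1]]
    a=(u-im["cx"])/im["fx"]; b=(v-im["cy"])/im["fy"]; th=np.hypot(a,b); k=np.tan(th)/np.maximum(th,1e-9)
    p=np.stack([a*k*z,b*k*z,z],-1); T=np.array(im["T_tool_cam"])
    p=p@T[:3,:3].T+T[:3,3]; P=R.from_rotvec(s["ee_rot"]).apply(p.reshape(-1,3)).reshape(p.shape)+s["position"]
    P[(z==0)|(th>1.4)]=np.nan
    return P,im["pixels"]
E
python3 - <<'E'
from h import *
P,px=wcloud(); hsv=cv2.cvtColor(px,cv2.COLOR_RGB2HSV)
m=((hsv[...,0]<16)|(hsv[...,0]>172))&(hsv[...,1]>170)&(abs(P[...,0]-.51)<.07)&(abs(P[...,1]-.05)<.09)
t=P[m]; print(np.histogram(t[:,2],np.arange(-.01,.12,.01))[0])
k=t[abs(t[:,2]-.084)<.006]; b=cv2.minAreaRect((k[:,:2]*1000).astype(np.float32)); print(len(k),b)
b=cv2.minAreaRect((t[:,:2]*1000).astype(np.float32)); print("all",b)
E
```

```text
[  0 228  18  19  25  14  23  14  30 184   0   0]
189 ((507.32318115234375, 36.7826042175293), (48.86362838745117, 51.09370803833008), 13.957892417907715)
all ((506.5794982910156, 39.44533920288086), (48.911643981933594, 56.55265808105469), 14.293615341186523)
```

Cup centre is (0.507, 0.037), upright, at azimuth about 14.3°. Vertical grasp at z=0.060.

```bash
python3 -c "
from h import *
delta([.507,.0367,.060],Rt(14.4))"
```

```text
t 22.98 pos [0.5125 0.0157 0.2088] width mm 92.0 gf 0.0
turn first (tool rv): [ 0.0015 -0.0043  0.007 ]  shift now-axes: [ 0.0211 -0.0002  0.1489]  shift in goal axes: [ 2.180e-02 -1.000e-04  1.488e-01]
```

Request:
arm_command(targets=[[[0.021, 0, 0, 0, -0.004, 0.006], [0, 0, 0.04, 0, 0, 0], [0, 0, 0.04, 0, 0, 0], [0, 0, 0.035, 0, 0, 0], [0, 0, 0.022, 0, 0, 0], [0, 0, 0.012, 0, 0, 0], [0, 0, 0, 0, 0, 0]]])

```text
clock: 23.85
position: [0.5077, 0.0344, 0.0593]
ee_rot: [1.927, 2.479, -0.001]
force: [-0.2, 0.1, 0.8]
width: 0.999
gripper_force: 0.0
```

Request:
arm_command(targets=[[[0, 0, 0, 0, 0, 0], [0, 0, 0, 0, 0, 0], [0, 0, 0, 0, 0, 0], [0, 0, 0, 0, 0, 0], [0, 0, 0, 0, 0, 0], [0, 0, 0, 0, 0, 0], [0, 0, 0, 0, 0, 0]]], jaw=0.03, newtons=25)

```text
clock: 24.72
position: [0.5079, 0.0358, 0.0601]
ee_rot: [1.923, 2.48, 0.001]
force: [-0.9, 0.7, 5.7]
width: 0.563
gripper_force: 25.0
```

Request:
arm_command(targets=[[[0, 0, -0.015, 0, 0, 0], [0, 0, -0.04, 0, 0, 0], [0, 0, -0.035, 0, 0, 0], [0, 0, 0, 0, 0, 0.155], [0, 0, 0, 0, 0, 0.155], [0, 0, 0, 0, 0, 0.155], [0, 0, 0, 0, 0, 0.155], [0, 0, 0, 0, 0, 0]]])

```text
clock: 25.72
position: [0.5075, 0.0359, 0.1504]
ee_rot: [2.587, 1.777, 0.002]
force: [-0.3, 0.2, -1.1]
width: 0.567
gripper_force: 25.0
```

```bash
python3 - <<'E'
from h import *
delta([.5175,.1973,.15],Rt(-21)); print(arm.observe()['joints'].round(2))
P,px=wcloud(); hsv=cv2.cvtColor(px,cv2.COLOR_RGB2HSV)
cv2.imwrite("pics/w6.png",px[:,:,::-1])
np.savez("w6.npz",P=P,px=px)
E
```

```text
t 25.73 pos [0.5075 0.0359 0.1504] width mm 52.0 gf 24.98105764389038
turn first (tool rv): [ 0.0031  0.0003 -0.0007]  shift now-axes: [ 0.1542 -0.0486  0.0002]  shift in goal axes: [ 0.1543 -0.0485  0.0004]
[-0.37  0.36  0.24  1.99 -0.11  0.81 -0.43]
```

View pics/w6.png

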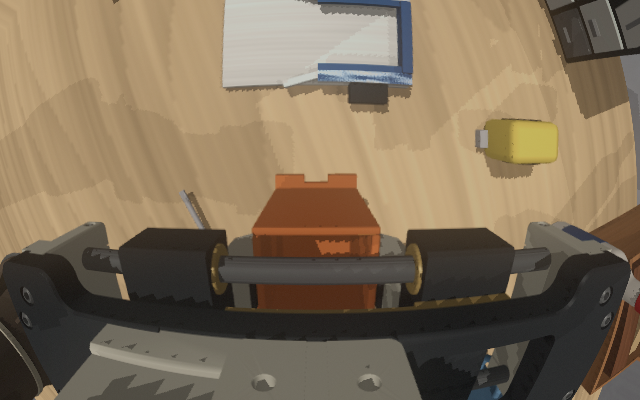

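The wrist view shows the cup upright and square in the jaws, notched foot flange at (316,181). The rail is at (317,40), parallel to the jaws. Now refine the rail pose from this depth.

```bash
python3 - <<'E'
from h import *
d=np.load("w6.npz");P=d["P"];px=d["px"];hsv=cv2.cvtColor(px,cv2.COLOR_RGB2HSV)
o=np.array([.567,.1783]); ax=np.array([np.cos(np.radians(-21)),np.sin(np.radians(-21))]); ay=np.array([-ax[1],ax[0]])
q=np.stack([(P[...,:2]-o)@ax,(P[...,:2]-o)@ay,P[...,2]],-1)*1000
bl=(hsv[...,0]>98)&(hsv[...,0]<130)&(hsv[...,1]>90)&(np.abs(q[...,0])<110)&(np.abs(q[...,1])<70)
# per column, extent of near lip blue in rail y; per row extent of stop in rail x
for u in range(325,400,12):
    v=np.where(bl[55:90,u])[0]+55
    if len(v): print(u,q[v.min(),u].round(1),q[v.max(),u].round(1))
for v in range(5,60,10):
    u=np.where(bl[v,380:430])[0]+380
    if len(u): print(v,q[v,u.min()].round(1),q[v,u.max()].round(1))
al=(hsv[...,1]<50)&(hsv[...,2]>120)&(q[...,0]<0)&(np.abs(q[...,1])<60)&(q[...,2]>2)&(np.abs(q[...,0])<110)
for v in range(5,85,10):
    u=np.where(al[v,200:300])[0]+200
    if len(u): print("apron end",v,q[v,u.min()].round(1))
for u in range(228,280,8):
    v=np.where(al[:100,u])[0]
    if len(v): print("apron side",u,q[v.max(),u].round(1))
E
```

```text
325 [  4.1 -34.6  20.5] [  4.1 -38.   19.7]
337 [ 14.3 -34.5  20.9] [ 14.3 -38.9  20.4]
349 [ 24.7 -35.   20. ] [ 24.6 -38.7  20.8]
361 [ 35.  -34.8  20.9] [ 34.8 -46.5  21.5]
373 [ 45.2 -35.5  22.4] [ 45.3 -39.   21.8]
385 [ 56.2 -35.4  20.4] [ 56.  -39.2  21.5]
5 [61.9 24.  22.4] [79.1 25.4 24.1]
15 [72.3 14.7 23.3] [79.  15.8 22.6]
25 [71.7  4.6 23.8] [79.6  5.9 22.5]
35 [72.5 -4.7 23.1] [77.2 -4.3 23.1]
45 [ 73.  -14.4  23.6] [ 76.  -13.8  22.8]
55 [ 72.6 -23.8  24.2] [ 72.6 -23.8  24.2]
apron end 5 [-88.8  31.8   8.6]
apron end 15 [-89.6  21.5   7.7]
apron end 25 [-89.4  11.2   7. ]
apron end 35 [-88.6   0.5   8.3]
apron end 45 [-89.8  -9.1   6.9]
apron end 55 [-89.6 -19.    6.7]
apron end 65 [-89.2 -29.    7.6]
apron end 75 [-89.1 -38.7   7.4]
apron side 228 [-84.3 -49.5   7.2]
apron side 236 [-76.6 -50.    7.2]
apron side 244 [-69.4 -49.4   5.9]
apron side 252 [-61.9 -49.8   5.6]
apron side 260 [-54.3 -50.2   6.3]
apron side 268 [-47.  -49.6   6.1]
apron side 276 [-39.6 -49.9   6.7]
```

Request:
arm_command(targets=[[[0.038, -0.012, 0, 0, 0, 0], [0.038, -0.012, 0, 0, 0, 0], [0.038, -0.012, 0, 0, 0, 0], [0.038, -0.013, 0, 0, 0, 0], [0, 0, 0.03, 0, 0, 0], [0, 0, 0.02, 0, 0, 0], [0, 0, 0, 0, 0, 0]]])

```text
clock: 26.65
position: [0.5157, 0.1947, 0.0986]
ee_rot: [2.586, 1.78, -0.003]
force: [0.2, 0.7, -0.7]
width: 0.567
gripper_force: 25.0
```

```bash
python3 - <<'E'
from h import *
delta([.5159,.1958,.1],Rt(-21))
P,px=wcloud(); cv2.imwrite("pics/w7.png",px[:,:,::-1]); np.savez("w7.npz",P=P,px=px,p=arm.observe()["position"])
E
```

```text
t 26.65 pos [0.5157 0.1947 0.0986] width mm 52.1 gf 24.979616403579712
turn first (tool rv): [0.0007 0.0026 0.001 ]  shift now-axes: [ 0.0011 -0.0002 -0.0014]  shift in goal axes: [ 0.0011 -0.0002 -0.0014]
```

View pics/w7.png

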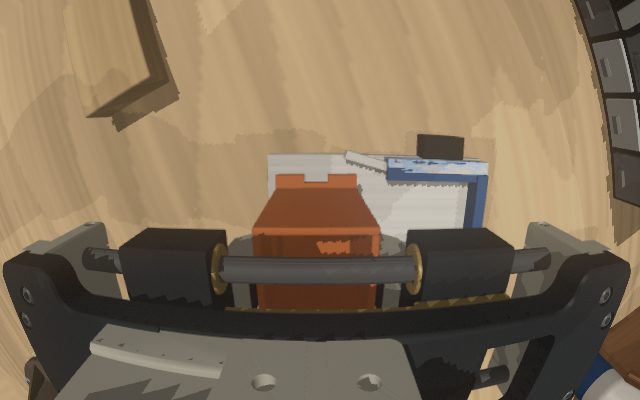

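The view shows the cup's flange edge at (316,176), the apron's far edge at (300,155), the far lip at (437,170) and the stop at (480,205). Compare the cup and rail in this one frame.

```bash
python3 - <<'E'
from h import *
d=np.load("w7.npz");P=d["P"];px=d["px"];hsv=cv2.cvtColor(px,cv2.COLOR_RGB2HSV).astype(int)
Rg=Rt(-21); q=(P-d["p"])@Rg.as_matrix()*1000   # tool coords: x=rail +y, y=rail +x, z down
q[...,2]=P[...,2]*1000
def col(u,v0,v1,st=2):
    print("col",u,[(v,q[v,u,0].round(1),q[v,u,2].round(0),tuple(px[v,u])) for v in range(v0,v1,st)])
def f(t): return t
for u in (282,348): col(u,168,184)
for u in (275,300): col(u,149,165)
for u in (410,455): col(u,152,192)
for v in (200,215): print("row",v,[(u,q[v,u,1].round(1),q[v,u,2].round(0)) for u in range(458,492,3)])
print("row apron",[(u,q[180,u,1].round(1),q[180,u,2].round(0)) for u in range(262,282,2)])
E
```

```text
col 282 [(168, np.float64(33.7), np.float64(8.0), (np.uint8(180), np.uint8(174), np.uint8(163))), (170, np.float64(32.1), np.float64(8.0), (np.uint8(178), np.uint8(172), np.uint8(161))), (172, np.float64(30.5), np.float64(7.0), (np.uint8(174), np.uint8(168), np.uint8(157))), (174, np.float64(34.5), np.float64(41.0), (np.uint8(139), np.uint8(106), np.uint8(86))), (176, np.float64(33.6), np.float64(43.0), (np.uint8(169), np.uint8(102), np.uint8(61))), (178, np.float64(32.4), np.float64(43.0), (np.uint8(169), np.uint8(101), np.uint8(60))), (180, np.float64(31.2), np.float64(44.0), (np.uint8(169), np.uint8(100), np.uint8(60))), (182, np.float64(29.8), np.float64(44.0), (np.uint8(169), np.uint8(100), np.uint8(60)))]
col 348 [(168, np.float64(33.5), np.float64(6.0), (np.uint8(193), np.uint8(186), np.uint8(176))), (170, np.float64(31.9), np.float64(6.0), (np.uint8(191), np.uint8(185), np.uint8(175))), (172, np.float64(30.8), np.float64(9.0), (np.uint8(189), np.uint8(182), np.uint8(171))), (174, np.float64(34.6), np.float64(42.0), (np.uint8(144), np.uint8(101), np.uint8(76))), (176, np.float
[... 6178 characters left out ...]
loat64(125.8), np.float64(24.0)), (479, np.float64(129.5), np.float64(23.0)), (482, np.float64(131.9), np.float64(24.0)), (485, np.float64(150.8), np.float64(-1.0)), (488, np.float64(153.8), np.float64(-1.0)), (491, np.float64(157.5), np.float64(-1.0))]
row apron [(262, np.float64(-42.8), np.float64(-2.0)), (264, np.float64(-41.2), np.float64(-1.0)), (266, np.float64(-39.6), np.float64(-2.0)), (268, np.float64(-36.7), np.float64(6.0)), (270, np.float64(-34.9), np.float64(8.0)), (272, np.float64(-33.5), np.float64(8.0)), (274, np.float64(-32.1), np.float64(6.0)), (276, np.float64(-25.7), np.float64(44.0)), (278, np.float64(-24.5), np.float64(43.0)), (280, np.float64(-23.1), np.float64(43.0))]
```

In the tool frame the rail centreline is at −2.0 mm and the cup centre at +0.6 mm, so I shift tool x by −2.5 mm. I also move back 3 mm for the entry. Home is then 99.5 mm along tool y.

Request:
arm_command(targets=[[[-0.0025, -0.003, 0, 0, 0, 0], [0, 0, 0.012, 0, 0, 0], [0, 0, 0.01, 0, 0, 0], [0, 0, 0.004, 0, 0, 0], [0, 0, 0, 0, 0, 0]]])

```text
clock: 27.32
position: [0.5129, 0.1938, 0.0732]
ee_rot: [2.589, 1.776, 0.001]
force: [0.5, 0.1, -1.5]
width: 0.563
gripper_force: 25.0
```

Request:
arm_command(targets=[[[0, 0, 0.0015, 0, 0, 0], [0, 0, 0.001, 0, 0, 0], [0, 0, 0, 0, 0, 0]]])

```text
clock: 27.7
position: [0.5131, 0.1939, 0.0713]
ee_rot: [2.588, 1.776, 0.002]
force: [-0.6, 0.8, -2.5]
width: 0.566
gripper_force: 25.0
```

```bash
python3 - <<'E'
from h import *
delta([.5159,.1958,.0686],Rt(-21))
P,px=wcloud(); hsv=cv2.cvtColor(px,cv2.COLOR_RGB2HSV)
Rg=Rt(-21); q=(P-arm.observe()["position"])@Rg.as_matrix()*1000
for u in (275,300,340):
  for v in range(140,180):
    if P[v-1,u,2]<.003 and P[v,u,2]>.004: print("apron edge",u,v,q[v,u,0])
for u in (282,345):
  for v in range(150,200):
    if px[v,u,2]<90 and px[v-1,u,2]>100: print("flange",u,v,q[v:v+3,u,0].round(1),P[v+2,u,2])
for u in (400,410,430,445):
  for v in range(150,215):
    if P[v,u,2]>.017 and P[v+1,u,2]<.014 and P[v,u,2]<.03: print("lip",u,v,q[v,u,0].round(1),q[v,u,1].round(0))
E
```

```text
t 27.7 pos [0.5131 0.1939 0.0713] width mm 51.9 gf 24.980181455612183
turn first (tool rv): [ 0.003   0.0003 -0.0018]  shift now-axes: [0.0028 0.0019 0.0027]  shift in goal axes: [0.0028 0.0019 0.0027]
apron edge 275 155 46.57521080034422
apron edge 300 155 46.39017576548535
apron edge 340 155 46.345704893174734
flange 282 174 [35.2 34.8 34.4] 0.017073992593382048
flange 345 174 [35.2 35.  34. ] 0.015191833806398117
lip 400 185 29.4 54.0
lip 410 185 29.4 61.0
lip 430 185 29.7 74.0
lip 445 185 29.8 85.0
```

Cup and channel are aligned within 0.5 mm. Touch down.

Request:
arm_command(targets=[[[0, 0, 0.0015, 0, 0, 0], [0, 0, 0, 0, 0, 0]]])

```text
clock: 28.0
position: [0.5131, 0.1939, 0.0696]
ee_rot: [2.589, 1.776, 0.002]
force: [0.0, -0.7, -2.0]
width: 0.565
gripper_force: 25.0
```

Request:
arm_command(targets=[[[0, 0, 0.001, 0, 0, 0], [0, 0, 0, 0, 0, 0]]])

```text
clock: 28.25
position: [0.5131, 0.1939, 0.0686]
ee_rot: [2.589, 1.776, 0.002]
force: [-0.8, -0.0, -1.9]
width: 0.564
gripper_force: 25.0
```

Request:
arm_command(targets=[[[0, 0, 0.001, 0, 0, 0], [0, 0, 0, 0, 0, 0]]])

```text
clock: 28.5
position: [0.5132, 0.194, 0.0682]
ee_rot: [2.589, 1.776, 0.003]
force: [-1.8, -0.3, 5.4]
width: 0.565
gripper_force: 25.0
```

Request:
arm_command(targets=[[[0, 0, 0.0007, 0, 0, 0], [0, 0, 0, 0, 0, 0]]])

```text
clock: 28.75
position: [0.5133, 0.194, 0.0681]
ee_rot: [2.589, 1.776, 0.003]
force: [-3.9, -0.9, 14.1]
width: 0.564
gripper_force: 25.0
```

On the floor. Open and regrip so the foot sits flat, then start the slide.

Request:
arm_command(targets=[[[0, 0, -0.001, 0, 0, 0], [0, 0, 0, 0, 0, 0], [0, 0, 0, 0, 0, 0]]], jaw=0.064)

```text
clock: 29.12
position: [0.5131, 0.1939, 0.0679]
ee_rot: [2.588, 1.776, 0.002]
force: [-0.2, 0.3, 0.2]
width: 0.698
gripper_force: 0.0
```

Request:
arm_command(targets=[[[0, 0, 0, 0, 0, 0], [0, 0, 0, 0, 0, 0], [0, 0, 0, 0, 0, 0], [0, 0, 0, 0, 0, 0]]], jaw=0.03, newtons=20)

```text
clock: 29.62
position: [0.5131, 0.1939, 0.0679]
ee_rot: [2.589, 1.776, 0.002]
force: [0.1, -0.2, -1.1]
width: 0.566
gripper_force: 20.0
```

Request:
arm_command(targets=[[[0, 0.01, 0, 0, 0, 0], [0, 0.01, 0, 0, 0, 0], [0, 0.01, 0, 0, 0, 0], [0, 0, 0, 0, 0, 0]]])

```text
clock: 30.12
position: [0.5422, 0.1823, 0.068]
ee_rot: [2.589, 1.773, 0.003]
force: [0.3, 0.2, -1.4]
width: 0.57
gripper_force: 20.0
```

```bash
python3 - <<'E'
from h import *
s=arm.observe();p0=np.array([.5133,.194,.068]);print(Rt(-21).inv().apply(s["position"]-p0).round(4),"F",Rt(-21).inv().apply(s["force"]).round(1),s["width"]*91.8)
E
```

```text
[-0.0006  0.0312 -0.    ] F [0.3 0.2 1.4] 52.28653259267661
```

No side load at the channel mouth. Continue.

Request:
arm_command(targets=[[[0, 0.008, 0, 0, 0, 0], [0, 0.008, 0, 0, 0, 0], [0, 0.008, 0, 0, 0, 0], [0, 0, 0, 0, 0, 0]]])

```text
clock: 30.62
position: [0.5643, 0.1739, 0.0681]
ee_rot: [2.589, 1.774, 0.003]
force: [-0.3, 1.1, -1.6]
width: 0.567
gripper_force: 20.0
```

Request:
arm_command(targets=[[[0, 0.006, 0, 0, 0, 0], [0, 0.006, 0, 0, 0, 0], [0, 0.006, 0, 0, 0, 0], [0, 0.006, 0, 0, 0, 0], [0, 0, 0, 0, 0, 0]]])

```text
clock: 31.25
position: [0.5862, 0.1655, 0.0681]
ee_rot: [2.589, 1.775, 0.002]
force: [-0.0, -0.6, -2.5]
width: 0.568
gripper_force: 20.0
```

```bash
python3 - <<'E'
from h import *
s=arm.observe();p0=np.array([.5131,.1939,.068]);print(Rt(-21).inv().apply(s["position"]-p0).round(4),"F",Rt(-21).inv().apply(s["force"]).round(1),s["width"]*91.8)
E
```

```text
[-0.0003  0.0784 -0.0001] F [-0.6  0.2  2.5] 52.17483768013622
```

Request:
arm_command(targets=[[[0, 0.004, 0, 0, 0, 0], [0, 0.004, 0, 0, 0, 0], [0, 0.004, 0, 0, 0, 0], [0, 0.004, 0, 0, 0, 0], [0, 0, 0, 0, 0, 0]]], newtons=30)

```text
clock: 31.88
position: [0.6024, 0.1589, 0.0686]
ee_rot: [2.588, 1.773, 0.005]
force: [2.1, -3.1, -1.9]
width: 0.563
gripper_force: 30.0
```

```bash
cat > st.py <<'E'
from h import *
s=arm.observe();p0=np.array([.5131,.1939,.068]);print(Rt(-21).inv().apply(s["position"]-p0).round(4),"F",Rt(-21).inv().apply(s["force"]).round(1),s["width"]*91.8)
P,px=wcloud(); q=(P-s["position"])@Rt(-21).as_matrix()*1000
hs=cv2.cvtColor(px,cv2.COLOR_RGB2HSV)
b=(hs[...,0]>98)&(hs[...,0]<130)&(hs[...,1]>90)&(P[...,2]>.019)&(P[...,2]<.026)&(abs(q[...,0])<30)
t=q[b]; print("stop inner/outer y",np.percentile(t[:,1],[2,5,95,98]).round(1) if len(t) else None,len(t))
np.savez("st.npz",q=q,P=P,px=px)
E
python3 st.py
```

```text
[-0.0007  0.0959 -0.0006] F [-2.2  3.1  1.9] 51.71581076814833
stop inner/outer y [32.3 32.8 39.7 40. ] 154
```

About 4 mm to go.

Request:
arm_command(targets=[[[0, 0.0015, 0, 0, 0, 0], [0, 0.0015, 0, 0, 0, 0], [0, 0.0005, 0, 0, 0, 0], [0, 0, 0, 0, 0, 0]]])

```text
clock: 32.42
position: [0.6039, 0.1589, 0.0682]
ee_rot: [2.589, 1.776, 0.002]
force: [-0.5, -1.0, -1.9]
width: 0.569
gripper_force: 30.0
```

```bash
python3 st.py; python3 - <<'E'
import numpy as np
d=np.load("st.npz");q=d["q"];P=d["P"]
for v in (195,205,215,225):
    print(v,[(u,q[v,u,1].round(1),(P[v,u,2]*1000).round(0)) for u in range(372,412,3)])
E
```

```text
[-0.0002  0.0973 -0.0002] F [-1.1 -0.1  1.9] 52.21935064193468
stop inner/outer y [-15.8 -10.9  38.6  38.7] 103
195 [(372, np.float64(34.9), np.float64(23.0)), (375, np.float64(37.0), np.float64(23.0)), (378, np.float64(39.1), np.float64(22.0)), (381, np.float64(45.9), np.float64(-1.0)), (384, np.float64(48.1), np.float64(-1.0)), (387, np.float64(50.2), np.float64(-0.0)), (390, np.float64(52.2), np.float64(0.0)), (393, np.float64(54.7), np.float64(-1.0)), (396, np.float64(56.6), np.float64(0.0)), (399, np.float64(59.2), np.float64(-1.0)), (402, np.float64(61.1), np.float64(-0.0)), (405, np.float64(63.3), np.float64(-0.0)), (408, np.float64(65.7), np.float64(-1.0)), (411, np.float64(68.1), np.float64(-1.0))]
205 [(372, np.float64(35.3), np.float64(23.0)), (375, np.float64(37.0), np.float64(24.0)), (378, np.float64(44.3), np.float64(-2.0)), (381, np.float64(45.9), np.float64(1.0)), (384, np.float64(48.8), np.float64(-2.0)), (387, np.float64(50.8), np.float64(-2.0)), (390, np.float64(52.6), np.float64(0.0)), (393, np.float64(55.0), np.float64(-1.0)), (396, np.float64(57.3), np.float64(-
[... 734 characters left out ...]
(-1.0)), (408, np.float64(67.1), np.float64(-2.0)), (411, np.float64(69.2), np.float64(-1.0))]
225 [(372, np.float64(22.8), np.float64(91.0)), (375, np.float64(24.3), np.float64(89.0)), (378, np.float64(25.4), np.float64(90.0)), (381, np.float64(47.1), np.float64(-1.0)), (384, np.float64(49.5), np.float64(-2.0)), (387, np.float64(51.4), np.float64(0.0)), (390, np.float64(53.9), np.float64(-1.0)), (393, np.float64(55.9), np.float64(-0.0)), (396, np.float64(58.3), np.float64(-1.0)), (399, np.float64(60.9), np.float64(-2.0)), (402, np.float64(62.9), np.float64(-1.0)), (405, np.float64(65.5), np.float64(-2.0)), (408, np.float64(67.3), np.float64(-0.0)), (411, np.float64(69.9), np.float64(-1.0))]
```

The outer stop edge is 38.5–39.5 mm ahead against 39 at home. The earlier forward pull on the tool suggests the catches snapped in. A small forward nudge will test it.

Request:
arm_command(targets=[[[0, 0.001, 0, 0, 0, 0], [0, 0.001, 0, 0, 0, 0], [0, 0, 0, 0, 0, 0]]])

```text
clock: 32.85
position: [0.6055, 0.1583, 0.0681]
ee_rot: [2.589, 1.776, 0.001]
force: [-3.1, -1.8, -1.4]
width: 0.57
gripper_force: 30.0
```

```bash
python3 st.py; python3 - <<'E'
import numpy as np
d=np.load("st.npz");q=d["q"];P=d["P"];px=d["px"]
e=[]
for v in range(186,206):
    z=P[v,:,2]; u=[u for u in range(360,400) if .018<z[u]<.027]
    if u: e.append(q[v,max(u),1])
print(np.round(e,1),np.median(e))
E
```

```text
[-0.0001  0.099  -0.0001] F [-2.8 -2.3  1.4] 52.31473058895916
stop inner/outer y [-21.5 -10.1  36.7  37. ] 151
[37.1 37.2 37.3 37.3 37.4 37.4 37.7 37.7 37.4 37.6 37.5 37.5 37.4 37.
 37.5 37.6 38.  37.6 37.1 37.2] 37.42750359353161
```

The tool was pulled forward at 95.9 mm, saw zero force at 97.3 and a push back at 99.0. So the cup sits in the catches' detent. Relax 1.2 mm and release slowly.

Request:
arm_command(targets=[[[0, -0.0012, 0, 0, 0, 0], [0, 0, 0, 0, 0, 0], [0, 0, 0, 0, 0, 0]]])

```text
clock: 33.28
position: [0.6049, 0.1586, 0.0684]
ee_rot: [2.589, 1.776, 0.003]
force: [-0.8, -1.2, -1.2]
width: 0.563
gripper_force: 30.0
```

Request:
arm_command(targets=[[[0, 0, 0, 0, 0, 0], [0, 0, 0, 0, 0, 0], [0, 0, 0, 0, 0, 0], [0, 0, 0, 0, 0, 0], [0, 0, -0.03, 0, 0, 0], [0, 0, -0.05, 0, 0, 0], [0, 0, -0.05, 0, 0, 0], [-0.04, -0.04, 0, 0, 0, 0], [-0.04, -0.04, 0, 0, 0, 0], [0, 0, 0, 0, 0, 0]]], jaw=0.08)

```text
clock: 34.52
position: [0.4967, 0.1107, 0.1977]
ee_rot: [2.591, 1.775, -0.003]
force: [0.9, 0.7, -0.8]
width: 0.873
gripper_force: 0.0
```

```bash
python3 - <<'E'
from h import *
s=arm.observe(); P,px=wcloud(); save({"pixels":px},"pics/w8.png")
Rg=Rt(-21); q=(P-s["position"])@Rg.as_matrix()*1000; hs=cv2.cvtColor(px,cv2.COLOR_RGB2HSV)
print(s["clock"],s["position"],s["width"])
m=((hs[...,0]<16)|(hs[...,0]>172))&(hs[...,1]>170)&(np.hypot(P[...,0]-.605,P[...,1]-.16)<.06)&(P[...,2]>.085)&(P[...,2]<.1)
t=q[m]; r=cv2.minAreaRect(t[:,:2].astype(np.float32)); print("rim",r,np.median(P[m][:,2]),np.percentile(P[m][:,2],[5,95]))
b=(hs[...,0]>98)&(hs[...,0]<130)&(hs[...,1]>90)&(P[...,2]>.019)&(P[...,2]<.026)&(np.hypot(P[...,0]-.6,P[...,1]-.16)<.12)
t=q[b]; print("blue x",np.percentile(t[:,0],[1,99]).round(1),"y",np.percentile(t[:,1],[1,99]).round(1))
E
```

```text
34.525 [0.49669937 0.11065693 0.19774125] 0.8725627355634117
rim ((61.7476806640625, 95.73165893554688), (18.29861831665039, 0.28363826870918274), 89.48295593261719) 0.09112698979571637 [0.08967401 0.09119766]
blue x [50.1 53.1] y [46.8 61.8]
```

View pics/w8.png

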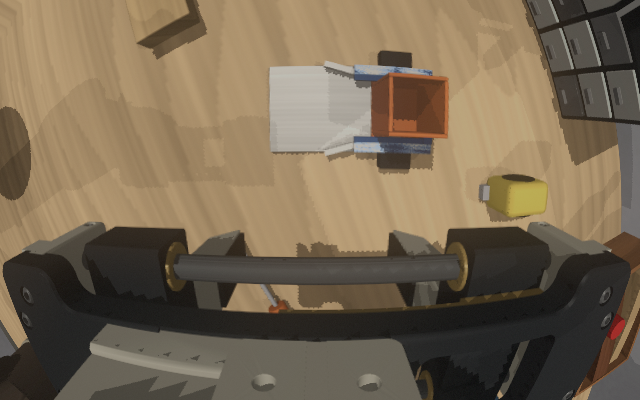

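The view shows the cup mouth-up in the channel at (410,105), between the black housings at (395,58) and (395,160). Check its position relative to the housings and apron in this same frame.

```bash
python3 - <<'E'
from h import *
s=arm.observe(); P,px=wcloud(); q=(P-s["position"])@Rt(-21).as_matrix()*1000; z=P[...,2]*1000
hs=cv2.cvtColor(px,cv2.COLOR_RGB2HSV)
def ext(name,m):
    t=q[m]; r=cv2.minAreaRect(t[:,:2].astype(np.float32)); print(name,m.sum(),"x",np.percentile(t[:,0],[1,99]).round(1),"y",np.percentile(t[:,1],[1,99]).round(1),"ang",round(r[2],1),"z",np.median(z[m]).round(1))
W=np.zeros(z.shape,bool); W[40:180,255:460]=1
org=((hs[...,0]<16)|(hs[...,0]>172))&(hs[...,1]>150)&W
ext("rim",org&(z>87)); 
blk=(px.max(-1)<75)&(z>12)&(z<21)&W
v=np.arange(400)[:,None]*np.ones((1,640))
ext("housing +",blk&(v<70)); ext("housing -",blk&(v>150))
al=(z>5)&(z<11)&(hs[...,1]<60)&W&(np.arange(640)[None]<330); ext("apron",al)
E
```

```text
rim 966 x [ 56.3 107.3] y [ 55.9 107.2] ang 89.9 z 90.8
housing + 453 x [127.7 143.3] y [64.8 97.7] ang 89.9 z 17.1
housing - 462 x [19.6 35. ] y [64.7 97.3] ang 88.9 z 17.0
apron 5240 x [ 36.9 126. ] y [-50.6  14.7] ang 0.7 z 7.1
```

The cup is within 0.5 mm of home along and across the rail, square, with its rim at 91–92 mm. Handing in.

```bash
python3 -c "
from cell import arm
print(arm.sign_off())"
```

```text
the job is handed in; nothing more can be done
None
```

I handed the job in at about 35 s: the cup is mouth-up in the rail within 0.5 mm of home, the push-pull forces indicate both catches are holding it, and I saw no bystander move; the sign-off returned no verdict.

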